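# Hook the utensil bracket into the slotted uprights and lock it

## Task

Mount the metal utensil bracket on the small slotted rack: put both its claws through the two slots, then press it straight down until the spring catch snaps shut over it and it sits fully home. Press firmly but never force it (the thin uprights must not take more than about 25 N), and leave the other things on the counter where they are.

Things in the scene. Friction and masses are not known exactly. Their poses are not given: they have to be found in the camera images.
- bracket: Loose aluminium utensil bracket, 0.2-0.4 kg, standing on the counter. x points from its arm to its claws (rear), z up. Origin: rear face of the back plate, mid-width, underside. In mm: plate x -8..0, y -60..60, z 0..60; fin to grip x -46..-8, z 0..80, 12 thick (y); arm 12 thick, x -125..-46, z 0..22, end turned up to z 40. Mount it with its axes parallel to the rack's.
- grip (a point): On the bracket's fin, 28 mm ahead of the plate's rear face (x -28), z 64, i.e. 16 mm below the fin's top: pinch here from above, across the bracket's y.
- claws (a point): On the bracket, midway between the tips of its two claws (x 12, z 34). Claws at y -40 and +40, each 7 mm wide, 26 high: a neck from the plate, x 0..12, z 52..60, and a tooth x 6..12 hanging from it down to z 34. So a 6 mm gap between plate and tooth takes the 4 mm sheet.
- lug (a point): On the bracket, middle of the top rear edge of the locking lug between the claws (x 9, z 30). The lug is 18 mm wide; 2 mm upright tip, below it a ramp running back to the plate at z 17.
- rack: Rack fixed on the counter, 215 mm high: wooden foot and posts, two upright steel slotted strips. Origin: on the counter, in the plane of the strips' front faces, midway; z up, x into the rack, away from the bracket. Strips (4 mm sheet, 34 wide, centres y -40 and +40, tops z 205) and catch are clamped off nominal by up to 6 mm up or down and 5 mm sideways (y): not in the reported poses, to be felt.
- slots (a point): NOMINAL sill height, midway between the two slots, on the rack's front plane (rack 0, 0, 150 mm). Each slot is 11 mm wide, 46 high above the sill, really up to 5 mm off in y, 6 in z. Claws go in level until the plate touches the strips, then down until the necks meet the sills, a hard stop: bracket origin then at rack 0, 0, 98 (same offsets). Bracket-on-rack force must stay under 25 N.
- nose (a point): NOMINAL front of the spring catch, between the strips (rack 1, 0, 134 mm; really offset with the strips): a smooth nose 24 wide, 8 high, round above, flat below. The descending ramp meets it some 19 mm above the seat; pressing past takes 7 to 13 N down; it snaps back over the lug's top about 2 mm above the hard stop.
- catch (a joint): Spring catch of the rack, in m: 0 = at rest, forward; grows as the lug pushes it back into the rack (rack +x), to 0.006-0.008 while the lug passes, at most 0.012; returns to 0 when it snaps over the lug. A dark upright flag with a round top, behind the strips, moves with it.
- bowl: Yellow plastic bowl, 150 across, 65 high, to be left alone; origin under its centre.
- cup: Clay cup, 76 across, 80 high, to be left alone; origin under its centre.
- container: Glass container with steel lid, 90 across, 100 high, to be left alone; origin under its centre.
- scraper: Silicone scraper with wooden handle lying flat, 210 long, 50 wide, 12 high, along its x, to be left alone; origin at its underside, x -100..108.
There are look-alikes about, which are no part of the job. What is shaped like the bracket but purple or turquoise is not meant.

How it is judged (in metres and radians):
On the way, in this order (a step that is already met when the one before it is completed fails the run):
1. both claws are through the slots, the plate at the uprights, the bracket still above the catch (x of bracket in the frame of rack between -0.003 and 0.004 m and y of bracket in the frame of rack between -0.009 and 0.009 m and z of bracket in the frame of rack between 0.107 and 0.145 m and angle between the z axis of bracket and the z axis of rack, either way round below 0.12 rad), for 0.1 s.
2. pressed down, the bracket pushes the catch back (value of joint catch above 0.003 m).
At the end, for the whole second after the job is handed in: The bracket hangs by both claws with its plate against the uprights: origin within 4 mm of the rack's front plane and 9 mm of its middle, 89 to 107 mm above the counter, upright within 0.12 rad, at rest, and the catch has snapped back over the lug (joint within 1.5 mm of its rest) (value of joint catch below 0.0015 m and velocity of joint catch below 0.02 m/s and x of bracket in the frame of rack between -0.004 and 0.004 m and y of bracket in the frame of rack between -0.009 and 0.009 m and z of bracket in the frame of rack between 0.089 and 0.107 m and angle between bracket's own z axis and vertical below 0.12 rad and angle between the x axis of bracket and the x axis of rack, either way round below 0.12 rad and linear speed of bracket below 0.02 m/s); the robot touches nothing.
It fails at once if the bracket is pressed on the rack with more than 25 N (contact force between bracket and rack above 25 N).
It fails at once if the bowl is moved more than 20 mm (distance of bowl from where it was at the start of the episode above 0.02 m).
It fails at once if the cup is moved more than 20 mm (distance of cup from where it was at the start of the episode above 0.02 m).
It fails at once if the container is moved more than 20 mm (distance of container from where it was at the start of the episode above 0.02 m).
It fails at once if the scraper is moved more than 20 mm (distance of scraper from where it was at the start of the episode above 0.02 m).
It also fails if it takes over 58 s, if anything falls off the work surface, if the arm or the gripper's body presses on something with over 40 N, if the wrist force passes 120 N, or if a joint passes its speed limit or range.

## Robot

A 6-joint arm with a two-finger parallel gripper is mounted at the origin on the work surface. World frame = base frame: x ahead of the robot, y to its left, z up, the work surface at z = 0. Lengths are in mm, angles in rad, forces in N, time in s.
With the tool pointing down it reaches from about 400 to 925 mm from the base axis. Payload 12.5 kg.
Tool frame: the origin (TCP) lies between the finger pads; the fingertips stand 19 mm ahead of it and the grasp point (between the pads) is the TCP (env.tips_ahead is the distance from the TCP to the fingertips, in mm); z points along the fingers, y is the line along which they close (so a half turn about z gives the same grasp; the last joint's range is limited). The gripper opens to 95 mm and grips with 3 to 60 N. Pads are 20 mm wide; open, the fingers measure 119 mm over their backs; the gripper's body (75 mm by 180 mm) begins 59 mm behind the grasp point.
Start: joints at [0.996, 0.491, 1.559, -0, 1.092, -0.106], TCP at [282.371, 557.594, 233.661] pointing down, gripper open.
Joint ranges: [-3.1, 3.1], [-0.84, 2.19], [0.05, 2.79], [-1.13, 4.28], [0.06, 2.93], [-2.69, 2.69]. Speed limits (rad/s): [2.22, 2.22, 2.79, 3.14, 3.14, 3.14].

## Interface

Orientations are given as [roll, pitch, yaw] about the fixed x, y, z axes, in that order (R = Rz(yaw) Ry(pitch) Rx(roll)).
In Python, from cell import env gives the robot as it stands.
- The arm moves only by the shell command python3 -m crank 'ROWS'. ROWS is JSON, a list of rows, each a list of 5 numbers: the shift along the tool's x, y, z in mm, then the turn about the tool's z in degrees, then the finger opening in mm, from 0 to 95.1. In form: [[dx, dy, dz, yaw, grip], ...]. A call has 1 to 10 rows; each row is the pose to reach, as a shift and turn from the pose commanded when the call began, along the tool's axes at that moment; what a row does not reach only later rows make up. A row lasts 1/12 s, in which the tool goes at most 41.7 mm and 7.16 degrees, less where a joint would pass 70% of its speed; a pose out of reach is approached as far as the arm can. A call with a gripper value outside its range is refused whole. The fingers move at their own pace and stop on an object; the grip force is fixed at half the most. Time passes only in rows, so rows that repeat a pose let the fingers close. It gives the time, the measured TCP pose, the force, the opening and the grip force at its end, in the units of the state.
- env.state(): the state, without advancing time (a new reading comes with each control period).
- env.read_camera(name): name is "scene" or "top"; returns a dict with "img" (480x640x3 uint8, blue, green, red), "K" (3x3 intrinsics, pixels), "pose" (4x4, takes a point from camera to world coordinates). Camera axes: x right, y down, z forward; pixel columns grow to the right and rows downward; lengths in mm; the calibration is good to about 2 mm. A picture is of the moment at which its call begins. There is no depth.
- env.job_done(): hands the job in; it is judged then, once.
The state is a dict: "t": time; "joints": joint angles; "qvel": joint speeds; "tau": joint torques, N m; "eef_pos": TCP position; "tcp_rot": TCP orientation; "ft_force": force on the tool from outside, world axes, zero at the start; "moment": the same for the moment, N m; "opening": opening from 0.0 (shut) to 1.0 (fully open); "grip_force": force on a finger pad.
Only numpy, scipy, OpenCV 4.12 (cv2) and the standard library are available. Lean on these libraries where they do the work, as an engineer would, in place of code of your own. Each camera call takes 0.05 s, during which the arm holds its last target. There are 200 camera calls.

## Working session

There is one attempt and no reset: what is moved stays moved. The work goes in short steps, Python scripts to look and compute and a shell command to move; the robot and the scene stay as the last step left them, time stands still between calls to the robot, and variables do not carry over. Pictures are saved under pics/ and viewed, at most 10 in all, crops included, and the job is handed in when it is done.

```bash
mkdir -p pics; ls; python3 - <<'E'
from cell import env
import cv2,numpy as np
np.set_printoptions(suppress=True,precision=3)
for n in("scene","top"):
    r=env.read_camera(n); cv2.imwrite(f"pics/{n}0.png",r["img"]); print(n,r["K"],r["pose"])
s=env.state(); print(s)
E
```

```text
pics
scene [[554.176   0.    313.404]
 [  0.    554.176 245.578]
 [  0.      0.      1.   ]] [[  -0.775    0.377   -0.507 1188.272]
 [   0.631    0.442   -0.637  784.86 ]
 [  -0.016   -0.814   -0.581  831.487]
 [   0.       0.       0.       1.   ]]
top [[433.954   0.    320.252]
 [  0.    433.954 241.72 ]
 [  0.      0.      1.   ]] [[  -0.008   -0.989    0.148  430.338]
 [  -1.       0.012    0.026  -11.89 ]
 [  -0.028   -0.147   -0.989 1069.487]
 [   0.       0.       0.       1.   ]]
{'t': 0.1, 'joints': array([ 0.996,  0.491,  1.559,  0.   ,  1.092, -0.106]), 'qvel': array([-0.002, -0.002, -0.002, -0.001, -0.002, -0.001]), 'tau': array([  0.004, -61.362, -25.861,   0.069,   0.047,  -0.   ]), 'eef_pos': array([282.26 , 557.417, 233.123]), 'tcp_rot': array([-3.141, -0.   ,  2.673]), 'ft_force': array([ 0.59 , -0.542, -0.031]), 'moment': array([ 0.025,  0.001, -0.003]), 'grip_force': 0.0, 'opening': 0.9999906707848865}
```

View pics/scene0.png

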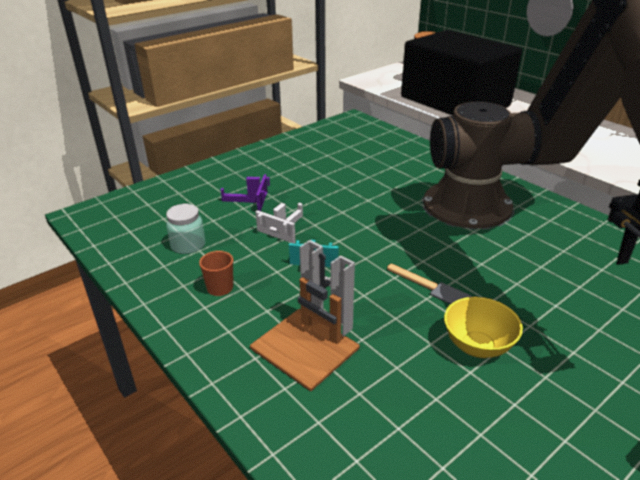

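View pics/top0.png

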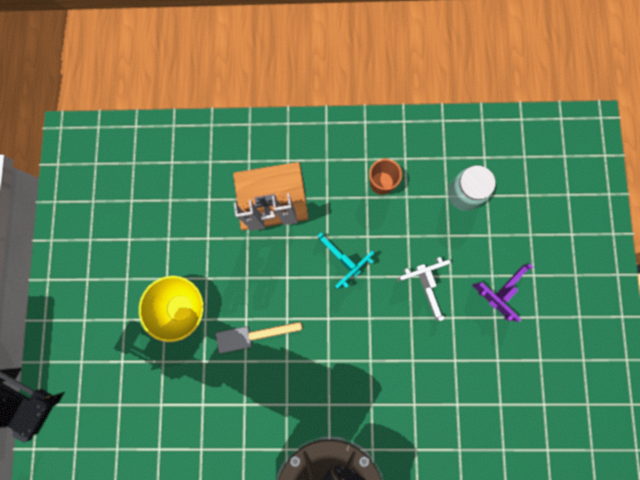

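The scene view shows the rack at about (325,300) and the aluminium bracket at (280,222). In the top view the candidates are turquoise (347,262), aluminium/white (427,285) and purple (505,293). The metal-coloured one at (427,285) fits, because turquoise and purple are excluded. I'll confirm it in an enlarged crop.

```bash
python3 - <<'E'
import cv2,numpy as np
t=cv2.imread("pics/top0.png");s=cv2.imread("pics/scene0.png")
f=lambda im,x,y,w,h,k:cv2.resize(im[y:y+h,x:x+w],None,fx=k,fy=k,interpolation=cv2.INTER_CUBIC)
a=f(t,390,250,80,60,5);b=f(t,220,160,80+20,75,4)
c=f(s,245,195,80,60,5);d=f(s,285,230,100,75,4)
cv2.imwrite("pics/crop1.png",np.vstack([np.hstack([a,b]),np.hstack([c,d])]))
E
```

```text
(no output)
```

View pics/crop1.png

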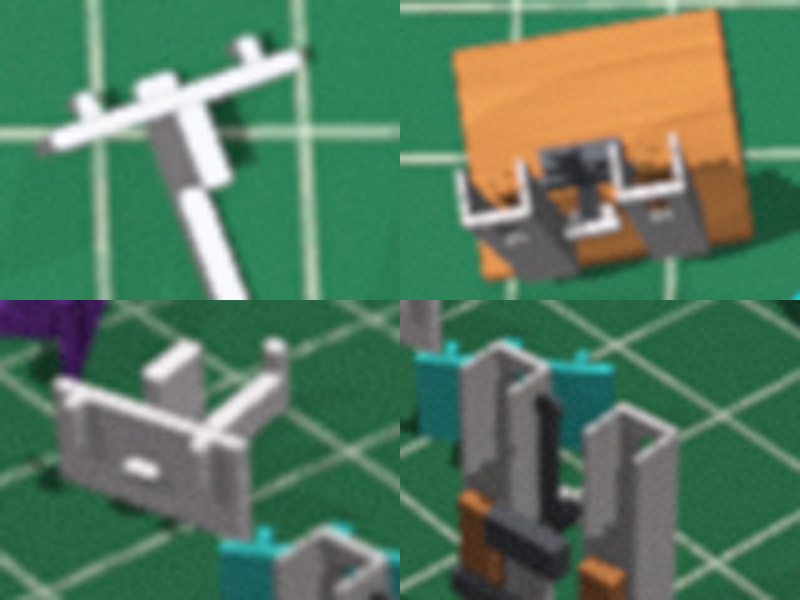

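The crop confirms it: the bare aluminium bracket at top (427,285) has claws and a lug facing up in the image (+x). The rack's strips are U-shaped channels, and their front rims show in both views. Next I'll measure both.

```bash
cat > h.py <<'E'
from cell import env
import cv2,numpy as np,pickle,os
np.set_printoptions(suppress=True,precision=2)
def cams():
    if not os.path.exists("cam.pkl"):
        pickle.dump({n:{k:env.read_camera(n)[k] for k in("K","pose")} for n in("top","scene")},open("cam.pkl","wb"))
    return pickle.load(open("cam.pkl","rb"))
C=cams()
def ray(n,p):
    c=C[n];d=c["pose"][:3,:3]@np.linalg.solve(c["K"],[p[0],p[1],1.]);return c["pose"][:3,3],d/np.linalg.norm(d)
def onz(n,p,z):
    o,d=ray(n,p);return o+d*(z-o[2])/d[2]
def tri(p,q):
    o,d=ray("top",p);e,g=ray("scene",q)
    s=np.linalg.lstsq(np.c_[d,-g],e-o,rcond=None)[0];a=o+d*s[0];b=e+g*s[1];return (a+b)/2,np.linalg.norm(a-b)
def proj(n,P):
    c=C[n];q=np.linalg.inv(c["pose"])@np.r_[P,1];u=c["K"]@q[:3];return u[:2]/u[2]
E
python3 - <<'E'
from h import *
A=lambda u,v:(390+u/5-.4,250+v/5-.4)
B=lambda u,v:(220+(u-400)/4-.4,160+v/4-.4)
Cc=lambda u,v:(245+u/5-.4,195+(v-300)/5-.4)
D=lambda u,v:(285+(u-400)/4-.4,230+(v-300)/4-.4)
print("plate ends",e1:=onz("top",A(48,146),60),e2:=onz("top",A(305,57),60),np.linalg.norm(e1-e2))
print("tri",tri(A(48,146),Cc(248,440)),tri(A(305,57),Cc(58,380)))
print("fin top",onz("top",A(222,184),80),onz("top",A(208,190),80), "tri?")
for a,b in(((467,222),(677,432)),((530,210),(625,405)),((620,202),(548,365)),((685,188),(500,342))):
    print("strip",onz("top",B(*a),205),tri(B(*a),D(*b)))
t=cv2.imread("pics/top0.png").astype(int)
m=((t.min(2)>170)).astype(np.uint8);m[:, :390]=0;m[:,470:]=0;m[:255]=0;m[325:]=0
n,l,s,c=cv2.connectedComponentsWithStats(m)
print(s,c)
h=cv2.cvtColor(t.astype(np.uint8),cv2.COLOR_BGR2HSV)
f=((h[...,0]>5)&(h[...,0]<20)&(h[...,1]>100)).astype(np.uint8);f[:155]=0;f[240:]=0;f[:,:225]=0;f[:,315:]=0
cn=max(cv2.findContours(f,0,1)[0],key=cv2.contourArea)
r=cv2.minAreaRect(cn);print(r)
for p in cv2.boxPoints(r):print(onz("top",p,20))
E
```

```text
plate ends [ 492.07 -166.87   60.  ] [ 532.09 -286.88   60.  ] 126.50698285047727
tri (array([ 492.13, -166.6 ,   63.26]), np.float64(0.6734488177910358)) (array([ 530.56, -285.67,   58.9 ]), np.float64(4.3189202709826455))
fin top [ 472.98 -241.31   80.  ] [ 470.35 -234.92   80.  ] tri?
strip [616.44 182.29 205.  ] (array([616.37, 184.15, 200.82]), np.float64(2.6802636195401592))
strip [622.25 150.03 205.  ] (array([621.59, 152.18, 201.09]), np.float64(4.163431694125294))
strip [625.77 103.9  205.  ] (array([626.77, 104.43, 200.78]), np.float64(0.10977887295493095))
strip [632.61  70.64 205.  ] (array([632.69,  72.02, 200.14]), np.float64(2.7764306856188554))
[[     0      0    640    480 306553]
 [   400    258     50     63    583]
 [   409    263      1      3      3]
 [   450    267      1      3      3]
 [   450    275      2      3      6]
 [   390    276      8      1      8]
 [   451    284      1      1      1]
 [   451    286      1      2      2]
 [   410    299      1      1      1]
 [   452    300      1      1      1]
 [   452    303      1      1      1]
 [   452    305      1      4      4]
 [   410    317      3      8     12]
 [   451    316      4      5     12]
 [   456    317      8      1      8]
 [   453    323      1      2      2]] [[319.27 239.41]
 [428.21 282.36]
 [409.   264.  ]
 [450.   268.  ]
 [450.5  276.  ]
 [393.5  276.  ]
 [451.   284.  ]
 [451.   286.5 ]
 [410.   299.  ]
 [452.   300.  ]
 [452.   303.  ]
 [452.   306.5 ]
 [410.83 319.67]
 [452.58 317.83]
 [459.5  317.  ]
 [453.   323.5 ]]
((270.1148681640625, 195.56085205078125), (57.91410827636719, 68.05167388916016), 81.02737426757812)
[766.62 237.17  20.  ]
[791.45  67.43  20.  ]
[644.32  45.24  20.  ]
[619.89 211.49  20.  ]
```

```bash
python3 - <<'E'
from h import *
t=cv2.imread("pics/top0.png")
m=(t.min(2)>185).astype(np.uint8);m[:, :398]=0;m[:,453:]=0;m[:255]=0;m[325:]=0
n,l,s,c=cv2.connectedComponentsWithStats(m);k=1+np.argmax(s[1:,4]);ys,xs=np.where(l==k)
P=np.array([onz("top",(x,y),60)[:2] for x,y in zip(xs,ys)])
yaw=np.radians(18.4);o=np.array([512,-227.])
for it in range(6):
    ex=np.array([np.cos(yaw),np.sin(yaw)]);ey=np.array([-ex[1],ex[0]])
    a=(P-o)@ex;b=(P-o)@ey
    k=(abs(a)<6)&(abs(b)<65)&(abs(b)>12)&((abs(abs(b)-40)>7))
    f=np.polyfit(b[k],a[k],1);yaw-=np.arctan(f[0]);o=o+f[1]*ex+(b[k].max()+b[k].min())/2*ey
print("yaw",np.degrees(yaw),"plate mid (x=-4)",o,"b",b[k].min(),b[k].max(),"a",a[k].min(),a[k].max())
print("grip from plate",o-24*ex)
F=np.array([onz("top",(x,y),80)[:2] for x,y in zip(xs,ys)])
a=(F-o)@ex+(-4);b=(F-o)@ey
for lo in range(-60,0,4):
    k=(a>=lo)&(a<lo+4)&(abs(b)<20);print(lo,k.sum(),b[k].min() if k.any() else 0,b[k].max() if k.any() else 0)
A=lambda u,v:(390+u/5-.4,250+v/5-.4)
print("fin centre",onz("top",A(206,146),80))
s=env.state();print(s["eef_pos"],s["tcp_rot"])
E
```

```text
yaw 18.166856049907214 plate mid (x=-4) [ 512.94 -226.43] b -59.92269362225825 59.922693622296116 a -5.3775292465328 5.373158373430062
grip from plate [ 490.13 -233.92]
-60 0 0 0
-56 0 0 0
-52 0 0 0
-48 4 -4.919790968599958 2.2454941821564405
-44 11 -5.720270753277619 6.49040122336923
-40 9 -5.1986838769427 4.896599563079562
-36 11 -6.0001155395645425 6.223741025031835
-32 10 -5.478175177360609 5.9565086918047125
-28 9 -4.9554655561197904 5.157985998605782
-24 11 -5.758266797785211 6.487634840315475
-20 11 -6.038960674439094 6.220201781673599
-16 9 -4.7113649385423155 5.420320239553463
-12 13 -6.320258751880315 17.419496534821665
-8 31 -19.411155396984665 19.55371437838962
-4 30 -18.89670032448768 19.299766487915083
fin centre [ 490.15 -234.92   80.  ]
[282.35 557.54 233.45] [-3.14 -0.    2.67]
```

```bash
cat >> h.py <<'E'
def go(xyz,yawdeg,s=None):
    s=s or env.state();p=s["eef_pos"];y=s["tcp_rot"][2];d=np.array(xyz)-p
    t=(np.degrees(y)-yawdeg+180)%360-180
    return np.round([d[0]*np.cos(y)+d[1]*np.sin(y),d[0]*np.sin(y)-d[1]*np.cos(y),-d[2],t],1),s["tcp_rot"]
E
python3 -c "
from h import *
print(go([470,120,235],80),go([490.1,-234.2,150],18.2))"
```

```text
(array([-365.1, -305.6,   -1.5,   73.1]), array([-3.14, -0.  ,  2.67])) (array([-543. , -612.5,   83.5,  134.9]), array([-3.14, -0.  ,  2.67]))
```

```bash
python3 -m crank '[[-365,-306,-2,73,50],[-365,-306,-2,73,50],[-365,-306,-2,73,50],[-365,-306,-2,73,50],[-365,-306,-2,73,50],[-365,-306,-2,73,50],[-365,-306,-2,73,50],[-365,-306,-2,73,50],[-365,-306,-2,73,50],[-365,-306,-2,73,50]]'; python3 -c "
from h import *
print(go([490.1,-234.2,150],18.2))"
```

```text
t: 1.13
eef_pos: [446.6, 172.6, 235.6]
tcp_rot: [3.141, -0.0, 1.417]
ft_force: [1.7, 0.3, 0.6]
opening: 0.527
grip_force: 0.0
(array([-395.3,  105.3,   85.6,   63. ]), array([ 3.14, -0.  ,  1.42]))
```

```bash
python3 -m crank '[[-395,105,85,63,50],[-395,105,85,63,50],[-395,105,85,63,50],[-395,105,85,63,50],[-395,105,85,63,50],[-395,105,85,63,50],[-395,105,85,63,50],[-395,105,85,63,50],[-395,105,85,63,50],[-395,105,85,63,50]]'; python3 -c "
from h import *
print(go([490.1,-234.2,150],18.2))"
```

```text
t: 1.97
eef_pos: [491.6, -233.1, 150.1]
tcp_rot: [3.141, -0.0, 0.317]
ft_force: [1.1, 0.0, -1.0]
opening: 0.528
grip_force: 0.0
(array([-1.8,  0.6,  0.1, -0.1]), array([ 3.14, -0.  ,  0.32]))
```

```bash
python3 -m crank '[[0,0,0,0,50],[0,0,0,0,50]]'; python3 -c "
from h import *
print(go([490.1,-234.2,110],18.2))"
```

```text
t: 2.13
eef_pos: [491.4, -232.5, 149.7]
tcp_rot: [-3.141, 0.001, 0.32]
ft_force: [-0.2, 0.8, 0.7]
opening: 0.528
grip_force: 0.0
(array([-1.7,  1.2, 39.7,  0.1]), array([-3.14,  0.  ,  0.32]))
```

```bash
python3 -m crank '[[-1.7,1.2,30,0,50],[-1.7,1.2,60,0,50],[-1.7,1.2,75,0,50],[-1.7,1.2,85.7,0,50],[-1.7,1.2,85.7,0,50],[-1.7,1.2,85.7,0,20],[-1.7,1.2,85.7,0,0],[-1.7,1.2,85.7,0,0],[-1.7,1.2,85.7,0,0],[-1.7,1.2,85.7,0,0]]'; python3 - <<'E'
from h import *
s=env.state();print(s["eef_pos"],s["opening"]*95,s["grip_force"],s["ft_force"])
t=env.read_camera("top")["img"];c=env.read_camera("scene")["img"]
f=lambda im,x,y,w,h,k:cv2.resize(im[y:y+h,x:x+w],None,fx=k,fy=k,interpolation=cv2.INTER_CUBIC)
cv2.imwrite("pics/grip.png",np.hstack([f(t,380,230,100,100,4),f(c,230,160,100,100,4)]))
E
```

```text
t: 2.97
eef_pos: [490.8, -232.6, 65.5]
tcp_rot: [3.141, -0.001, 0.323]
ft_force: [0.4, -0.5, 1.2]
opening: 0.23
grip_force: 0.0
[ 490.81 -232.64   65.54] 21.87704432967343 0.0 [ 0.4  -0.53  1.16]
```

View pics/grip.png

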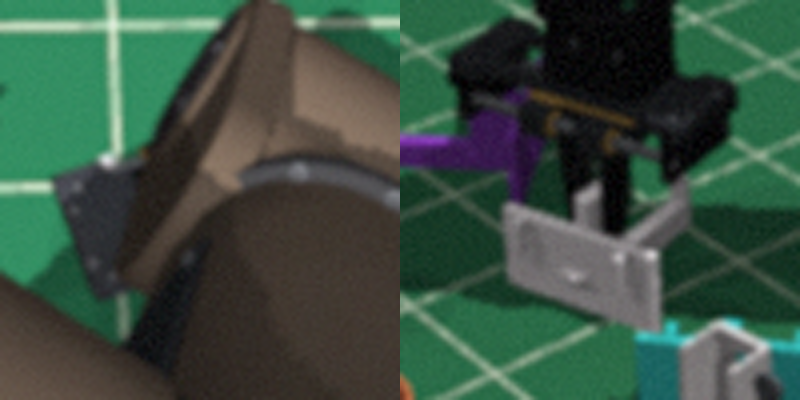

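The fingers straddle the fin (crop (590,205)) and are still closing. I'll let them finish, then lift.

```bash
python3 -m crank '[[0,0,0,0,0],[0,0,0,0,0],[0,0,0,0,0],[0,0,0,0,0],[0,0,0,0,0],[0,0,0,0,0]]'; python3 -m crank '[[0,0,-20,0,0],[0,0,-50,0,0],[0,0,-90,0,0],[0,0,-130,0,0],[0,0,-170,0,0],[0,0,-190,0,0],[0,0,-190,0,0],[0,0,-190,0,0]]'
```

```text
t: 3.57
eef_pos: [490.7, -232.7, 65.2]
tcp_rot: [3.141, -0.0, 0.323]
ft_force: [-0.8, -1.0, 5.3]
opening: 0.126
grip_force: 30.0
t: 4.23
eef_pos: [490.4, -232.5, 255.0]
tcp_rot: [3.141, -0.001, 0.323]
ft_force: [-0.4, 0.5, -2.8]
opening: 0.125
grip_force: 30.0
```

```bash
python3 -c "
from h import *
print(go([536,114.6,255],8.3))"
```

```text
(array([ 153.5, -314.6,   -0. ,   10.2]), array([ 3.14, -0.  ,  0.32]))
```

```bash
python3 -m crank '[[153.5,-314.6,0,10.2,0],[153.5,-314.6,0,10.2,0],[153.5,-314.6,0,10.2,0],[153.5,-314.6,0,10.2,0],[153.5,-314.6,0,10.2,0],[153.5,-314.6,0,10.2,0],[153.5,-314.6,0,10.2,0],[153.5,-314.6,0,10.2,0],[153.5,-314.6,0,10.2,0],[153.5,-314.6,0,10.2,0]]'; python3 -m crank '[[0,0,30,0,0],[0,0,60,0,0],[0,0,67,0,0],[0,0,67,0,0],[0,0,67,0,0],[0,0,67,0,0]]';python3 - <<'E'
from h import *
print(go([536,114.6,187],8.3))
t=env.read_camera("top")["img"];c=env.read_camera("scene")["img"]
cv2.imwrite("pics/t2.png",t);cv2.imwrite("pics/s2.png",c)
f=lambda im,x,y,w,h,k:cv2.resize(im[y:y+h,x:x+w],None,fx=k,fy=k,interpolation=cv2.INTER_CUBIC)
cv2.imwrite("pics/near.png",np.hstack([f(t,215,150,100,120,4),f(c,275,210,100,120,4)]))
E
```

```text
t: 5.07
eef_pos: [535.5, 118.2, 252.2]
tcp_rot: [-3.141, 0.004, 0.149]
ft_force: [0.1, -0.8, -2.8]
opening: 0.125
grip_force: 30.0
t: 5.57
eef_pos: [536.8, 114.2, 188.8]
tcp_rot: [-3.142, -0.001, 0.145]
ft_force: [-0.2, 0.1, -2.4]
opening: 0.122
grip_force: 30.0
(array([-0.7, -0.5,  1.8, -0. ]), array([-3.14, -0.  ,  0.14]))
```

View pics/near.png

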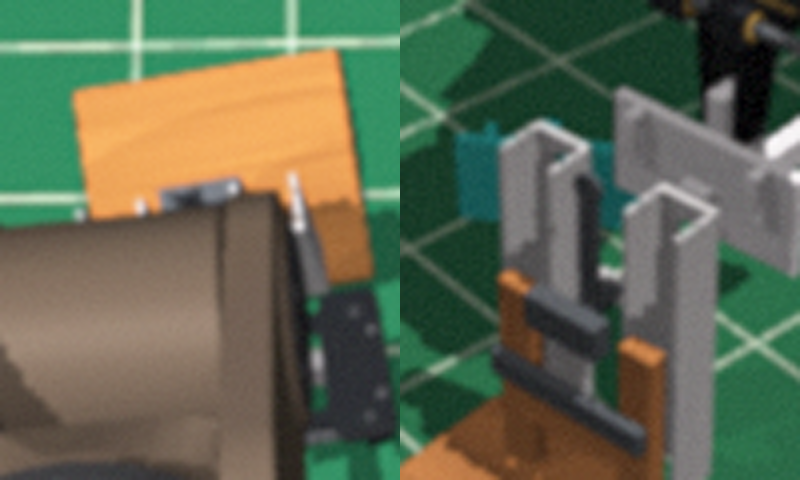

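The scene crop shows the bracket upright in front of the strips, with claws at (642,120) and (765,175). The top view is hidden by the arm. I'll check the predicted corners against the pixels in this one view.

```bash
python3 - <<'E'
from h import *
s=env.state();p=s["eef_pos"];y=s["tcp_rot"][2]
ex=np.array([np.cos(y),np.sin(y),0]);ey=np.array([-ex[1],ex[0],0])
o=p+27*ex-[0,0,65.2];print("origin",o)
g=lambda P:(lambda q:(400+4*(q[0]+.4-275),4*(q[1]+.4-210)))(proj("scene",P))
for n,b in(("topL",(0,-60,60)),("botL",(0,-60,0)),("botR",(0,60,0)),("clawLtip",(12,-40,34)),("clawLtop",(12,-40,60)),("clawRtop",(12,40,60)),("clawRtip",(12,40,34)),("lug",(9,0,30))):
    print(n,np.round(g(o+b[0]*ex+b[1]*ey+[0,0,b[2]])))
R=np.array([624.4,127.5,0])
for yy in(-57,-23,23,57):print("strip",yy,np.round(g(R+yy*ey+[0,0,201])))
im=cv2.imread("pics/s2.png")
a=cv2.resize(im[215:290,320:420],None,fx=8,fy=8,interpolation=cv2.INTER_CUBIC)
cv2.imwrite("pics/near2.png",a)
E
```

```text
origin [563.42 118.25 123.85]
topL [613.  93.]
botL [613. 186.]
botR [792. 279.]
clawLtip [627. 159.]
clawLtop [627. 117.]
clawRtop [750. 179.]
clawRtip [748. 221.]
lug [690. 193.]
strip -57 [536. 119.]
strip -23 [587. 146.]
strip 23 [659. 183.]
strip 57 [714. 211.]
```

View pics/near2.png

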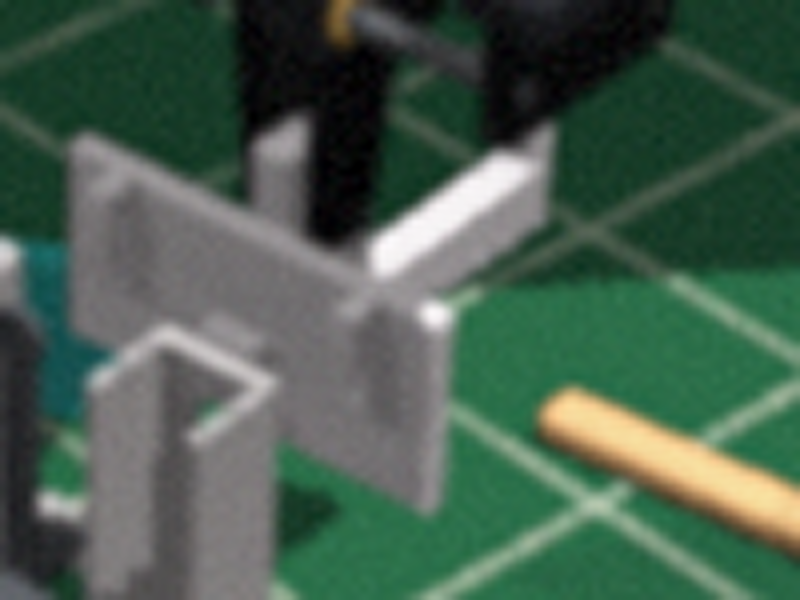

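The corners and the strips show the same bias of about +3.5 crop px, so the bracket and rack agree laterally to about 1 mm. The strip tops read about 5 mm low. I'll advance to just short of the strips.

```bash
python3 -m crank '[[15,-0.3,2,0,0],[30,-0.3,2,0,0],[40,-0.3,2,0,0],[45,-0.3,2,0,0],[46,-0.3,2,0,0],[46,-0.3,2,0,0],[46,-0.3,2,0,0]]'; python3 -m crank '[[1,0,0,0,0],[2,0,0,0,0],[3,0,0,0,0],[4,0,0,0,0],[4,0,0,0,0]]'; python3 -m crank '[[1,0,0,0,0],[2,0,0,0,0],[2,0,0,0,0]]'
```

```text
t: 6.25
eef_pos: [581.1, 121.4, 185.9]
tcp_rot: [-3.142, 0.0, 0.145]
ft_force: [0.6, 0.0, -3.0]
opening: 0.128
grip_force: 30.0
t: 6.67
eef_pos: [585.8, 122.1, 185.9]
tcp_rot: [-3.142, -0.0, 0.145]
ft_force: [0.3, 0.7, -2.9]
opening: 0.124
grip_force: 30.0
t: 6.92
eef_pos: [587.8, 122.4, 185.8]
tcp_rot: [-3.142, -0.0, 0.145]
ft_force: [0.3, -0.2, -2.5]
opening: 0.123
grip_force: 30.0
```

```bash
python3 -m crank '[[1,0,0,0,0],[2,0,0,0,0],[2,0,0,0,0]]'; python3 -m crank '[[1,0,0,0,0],[2,0,0,0,0],[2,0,0,0,0]]'; python3 -m crank '[[1,0,0,0,0],[2,0,0,0,0],[2,0,0,0,0]]'
```

```text
t: 7.17
eef_pos: [589.8, 122.6, 185.9]
tcp_rot: [-3.142, -0.0, 0.145]
ft_force: [0.4, -0.2, -2.6]
opening: 0.122
grip_force: 30.0
t: 7.42
eef_pos: [591.7, 122.9, 185.9]
tcp_rot: [-3.142, -0.0, 0.145]
ft_force: [-0.4, -0.2, -2.4]
opening: 0.125
grip_force: 30.0
t: 7.67
eef_pos: [593.7, 123.2, 185.8]
tcp_rot: [-3.142, -0.0, 0.145]
ft_force: [-0.4, 0.6, -2.9]
opening: 0.124
grip_force: 30.0
```

```bash
python3 -m crank '[[1,0,0,0,0],[2,0,0,0,0],[2,0,0,0,0]]'; python3 -m crank '[[1,0,0,0,0],[1,0,0,0,0]]'; python3 -m crank '[[1,0,0,0,0],[1,0,0,0,0]]'
```

```text
t: 7.92
eef_pos: [595.7, 123.5, 185.9]
tcp_rot: [-3.142, -0.0, 0.145]
ft_force: [0.8, 0.0, -2.5]
opening: 0.124
grip_force: 30.0
t: 8.08
eef_pos: [596.6, 123.7, 185.8]
tcp_rot: [-3.142, -0.0, 0.145]
ft_force: [-0.2, 0.6, -2.9]
opening: 0.124
grip_force: 30.0
t: 8.25
eef_pos: [597.0, 123.7, 185.8]
tcp_rot: [3.142, 0.002, 0.146]
ft_force: [-3.7, -0.5, -1.0]
opening: 0.123
grip_force: 30.0
```

The x contact comes at TCP x = 597, as expected for the plate touching the strips, so the claws are through. Now I'll press down in small steps.

```bash
python3 -m crank '[[-0.2,0,0,0,0],[-0.2,0,1,0,0],[-0.2,0,2,0,0],[-0.2,0,3,0,0],[-0.2,0,4,0,0],[-0.2,0,4,0,0]]';  python3 -m crank '[[0,0,1,0,0],[0,0,2,0,0],[0,0,2,0,0]]';python3 -m crank '[[0,0,1,0,0],[0,0,2,0,0],[0,0,2,0,0]]'
```

```text
t: 8.75
eef_pos: [597.0, 123.8, 181.5]
tcp_rot: [-3.141, 0.001, 0.145]
ft_force: [-4.1, 0.5, -1.3]
opening: 0.123
grip_force: 30.0
t: 9.0
eef_pos: [597.0, 123.8, 179.6]
tcp_rot: [-3.141, 0.001, 0.145]
ft_force: [-5.6, 0.0, -1.4]
opening: 0.126
grip_force: 30.0
t: 9.25
eef_pos: [597.0, 123.8, 177.6]
tcp_rot: [-3.141, 0.001, 0.145]
ft_force: [-4.9, -0.4, -1.8]
opening: 0.125
grip_force: 30.0
```

```bash
for i in 1 2; do python3 -m crank '[[0,0,1,0,0],[0,0,1,0,0]]'|egrep 'eef|ft|rot'; done; python3 -m crank '[[0,0,1,0,0],[0,0,1,0,0]]'|egrep 'eef|ft|rot'
```

```text
eef_pos: [596.9, 123.8, 176.9]
tcp_rot: [-3.141, 0.001, 0.145]
ft_force: [-6.5, -0.7, 1.5]
eef_pos: [596.9, 123.8, 176.1]
tcp_rot: [-3.141, 0.0, 0.145]
ft_force: [-7.8, -0.4, 3.5]
eef_pos: [596.9, 123.8, 175.2]
tcp_rot: [-3.141, 0.0, 0.145]
ft_force: [-7.9, -1.0, 4.3]
```

```bash
python3 -m crank '[[-0.4,0,1,0,0],[-0.4,0,1,0,0]]'|egrep 'eef|ft|rot'; python3 -m crank '[[0,0,1,0,0],[0,0,1,0,0]]'|egrep 'eef|ft|rot';  python3 -m crank '[[0,0,1,0,0],[0,0,1,0,0]]'|egrep 'eef|ft|rot'
```

```text
eef_pos: [596.8, 123.8, 174.3]
tcp_rot: [-3.141, -0.0, 0.145]
ft_force: [-6.9, -0.7, 3.9]
eef_pos: [596.8, 123.8, 173.4]
tcp_rot: [-3.141, -0.0, 0.145]
ft_force: [-6.3, -0.9, 4.8]
eef_pos: [596.8, 123.7, 172.5]
tcp_rot: [-3.142, -0.001, 0.145]
ft_force: [-7.2, -1.3, 6.4]
```

```bash
python3 -m crank '[[0,0,1,0,0],[0,0,2,0,0],[0,0,2,0,0]]'|egrep 'eef|ft|rot'; python3 -m crank '[[0,0,1,0,0],[0,0,2,0,0],[0,0,2,0,0]]'|egrep 'eef|ft|rot';  python3 -m crank '[[0,0,1,0,0],[0,0,2,0,0],[0,0,2,0,0]]'|egrep 'eef|ft|rot'
```

```text
eef_pos: [596.8, 123.8, 170.6]
tcp_rot: [-3.141, -0.001, 0.145]
ft_force: [-7.4, -0.8, 7.1]
eef_pos: [596.7, 123.7, 168.3]
tcp_rot: [-3.141, -0.0, 0.145]
ft_force: [-5.9, -1.9, 2.6]
eef_pos: [596.3, 123.6, 165.5]
tcp_rot: [-3.141, 0.002, 0.145]
ft_force: [-6.8, -0.6, -0.8]
```

```bash
for i in 1 2 3 4; do python3 -m crank '[[0,0,1,0,0],[0,0,1,0,0]]'|egrep 'eef|ft|rot'; done
```

```text
eef_pos: [596.2, 123.7, 164.4]
tcp_rot: [-3.141, 0.002, 0.145]
ft_force: [-5.9, 0.0, -0.3]
eef_pos: [596.3, 123.6, 163.4]
tcp_rot: [-3.141, 0.002, 0.145]
ft_force: [-7.2, -1.5, -0.9]
eef_pos: [596.3, 123.6, 162.4]
tcp_rot: [-3.141, 0.002, 0.145]
ft_force: [-6.7, -0.6, -0.9]
eef_pos: [596.2, 123.6, 161.4]
tcp_rot: [-3.141, 0.002, 0.145]
ft_force: [-4.8, -1.9, -1.2]
```

```bash
for i in 1 2; do python3 -m crank '[[0,0,1,0,0],[0,0,1,0,0]]'|egrep 'eef|ft|rot'; done;  python3 -m crank '[[0,0,0.6,0,0],[0,0,0.6,0,0]]'|egrep 'eef|ft|rot'
```

```text
eef_pos: [596.9, 123.7, 160.6]
tcp_rot: [-3.142, 0.0, 0.145]
ft_force: [-2.3, 0.2, -3.3]
eef_pos: [596.9, 123.7, 159.8]
tcp_rot: [-3.142, -0.0, 0.145]
ft_force: [-3.3, 0.1, -1.7]
eef_pos: [596.9, 123.7, 159.2]
tcp_rot: [-3.141, -0.0, 0.145]
ft_force: [-3.9, 0.4, -1.9]
```

The catch snapped: x sprang forward and the push fell off. Now down to the hard stop.

```bash
for i in 1 2 3; do python3 -m crank '[[0,0,0.5,0,0],[0,0,0.5,0,0]]'|egrep 'eef|ft'; done
```

```text
eef_pos: [596.9, 123.7, 158.8]
ft_force: [-3.9, -0.5, -0.6]
eef_pos: [597.0, 123.7, 158.7]
ft_force: [-4.5, -0.3, 3.1]
eef_pos: [597.0, 123.7, 158.7]
ft_force: [-5.5, 0.4, 7.9]
```

It's seated: hard stop at TCP z 158.7. Relax, open and retreat.

```bash
python3 -m crank '[[-0.4,0,-0.8,0,0],[-0.4,0,-0.8,0,20],[-0.4,0,-0.8,0,40],[-0.4,0,-0.8,0,40],[-0.4,0,-0.8,0,40],[-0.4,0,-0.8,0,40],[-0.4,0,-0.8,0,40]]'; python3 -m crank '[[0,0,-10,0,40],[0,0,-30,0,40],[0,0,-60,0,40],[-20,0,-90,0,40],[-60,0,-120,0,40],[-100,0,-120,0,40],[-130,0,-120,0,40],[-130,0,-120,0,40],[-130,0,-120,0,40]]'; python3 - <<'E'
from h import *
t=env.read_camera("top")["img"];c=env.read_camera("scene")["img"]
f=lambda im,x,y,w,h,k:cv2.resize(im[y:y+h,x:x+w],None,fx=k,fy=k,interpolation=cv2.INTER_CUBIC)
cv2.imwrite("pics/end.png",np.hstack([f(t,215,150,100,120,4),f(c,275,210,100,120,4)]))
E
```

```text
t: 13.25
eef_pos: [596.7, 123.6, 158.6]
tcp_rot: [-3.142, -0.0, 0.145]
ft_force: [-0.7, -0.7, 0.3]
opening: 0.41
grip_force: 0.0
t: 14.0
eef_pos: [467.0, 104.8, 280.1]
tcp_rot: [3.142, -0.002, 0.145]
ft_force: [-0.2, 0.0, -0.7]
opening: 0.422
grip_force: 0.0
```

View pics/end.png

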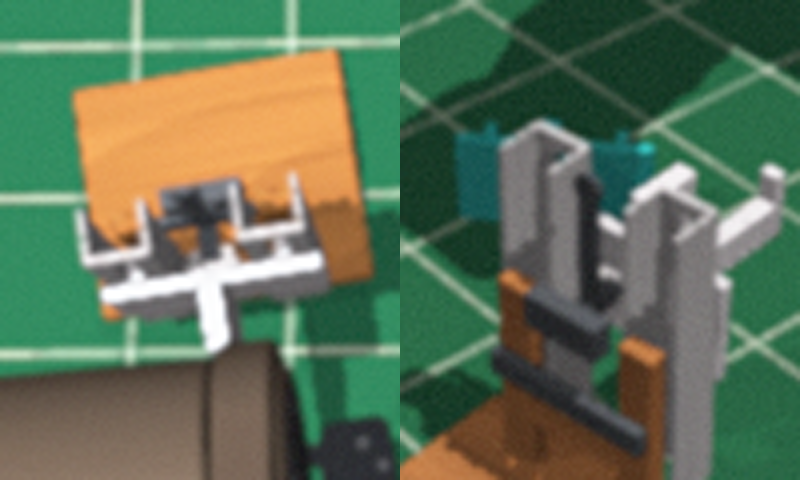

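The bracket hangs on both strips with both claws through the slots (top crop (135,270) and (283,243)), plate flat against them. The catch flag in the scene crop, at (585,180), is back where it was at rest. The gripper is clear, so I'm handing in.

```bash
python3 -c "
from cell import env
print(env.job_done())"
```

```text
the job is handed in; nothing more can be done
None
```

The bracket is mounted on the rack: both claws are through the slots, it sits on the hard stop and the catch snapped back over the lug; I handed the job in at about 14 s, the wrist force stayed near 10 N at each reading, and the hand-in gave no verdict.

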